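Clear the edge guard and set a sprung clip on a leaning panel

TASK

Make the aluminium panel that leans in the bench vise ready for its next part: first lift the black plastic guard off its top edge and set it down, not dropped, lying level inside the shallow grey tray. Then take the sprung steel clip from its stand, squeeze its two plates to open the jaws, and let it close on the bare top edge near the middle, square to the edge, in line with the lean and pushed fully home. Do not push the panel out of its lean, do not drop the clip, and leave everything else on the bench alone.

Things in the scene. Friction and masses are not known exactly. Their poses are not given: they have to be found in the camera images.
- vise: Grey bench vise fixed to the table, foot 120 x 170 mm, cheeks up to 74 mm high. Origin under the centre of its foot; y runs along the panel's edge. It tilts on a stiff friction pivot 55 mm above the table.
- panel_edge (a point): Middle of the top edge of the aluminium panel held in the vise: 6 mm thick, edge 170 mm long, 130 mm from the vise's pivot, leaning about 24 degrees to the vise's -x side. y runs along the edge, z points up out of the edge in the panel's plane, x is its normal. The vise's jaws begin 103 mm below the edge. The stiff pivot gives way to about 15 N across the edge.
- guard: Black plastic edge guard, 170 mm long (y), an upside-down U on the panel's top edge; about 120 g. Origin midway between the lower ends of its two legs, z up. Legs 30 mm long, 4 mm thick, 9 mm slot between them, 17 mm over all in x; web on top from z = 30 to 36 mm; on that a finger rib 12 mm wide (x), 110 mm long (y), z = 36 to 64 mm.
- tray: Shallow open grey tray, outside 240 (x) x 130 (y) x 30 mm high, walls and floor 5 mm. Origin under its centre.
- stand: Clip stand fixed to the table: foot 90 x 80 x 12 mm with an upright steel strip 6 mm thick (x) and 45 mm wide (y), top at z = 110 mm, on which the clip is parked. Origin under the centre of its foot.
- clip: Sprung steel clip, about 150 g, 104 mm tall: jaws down, two squeeze plates up. Origin at the throat (underside of its bridge, which meets the edge when home), z up, x across the plates. Jaws 28 mm wide (y), 6 mm thick, down to z = -32 mm; plates 26 mm wide (y), 6 mm thick, z = 14 to 72 mm. Fixed jaw: inner face at x = +1.5 mm; fixed plate: outer face at x = -28 mm.
- clip_jaw (a joint): How far the clip's jaws are opened, m: 0 shut (gap 3 mm, plates 56 mm over all), 0.003 on a 6 mm edge, 0.012 at its stop (gap 15 mm, plates 44 mm). At value j the moving jaw's inner face is at x = -1.5 mm - j, the moving plate's outer face at x = 28 mm - j: plates and gap are both centred on x = -j/2. The spring takes 10 N shut, 19 N at the stop.
- riveter: red pneumatic rivet gun standing upright, 200 mm tall, foot 76 mm across (bystander); origin under its foot
- tape: roll of pale tape lying flat, 100 mm across, 25 mm high (bystander)
- wrench: steel wrench 180 mm long lying flat (bystander)
- sealant: white plastic bottle standing, 56 mm across, 140 mm tall (bystander); origin under its foot
- screwdriver: black-handled screwdriver 190 mm long lying flat (bystander)
- hammer: hammer 220 mm long lying flat (bystander)
Not all that is in view belongs to the job. What is shaped like the clip but blue, green or yellow is not meant.

How it is judged:
By the outcome, as a careful person would: the job done as asked, in the order asked, and still so for the second after the job is handed in, with the robot touching nothing.
It also fails if it takes over 61 s, if anything falls off the work surface, if the arm or the gripper's body presses on something with over 40 N, if the wrist force passes 120 N, or if a joint passes its speed limit or range.

ROBOT

A 6-joint arm with a two-finger parallel gripper is mounted at the origin on the work surface. World frame = base frame: x ahead of the robot, y to its left, z up, the work surface at z = 0. Lengths are in m, angles in rad, forces in N, time in s.
With the tool pointing down it reaches from about 0.275 to 0.775 m from the base axis. Payload 14.6 kg.
Tool frame: the origin (TCP) lies midway between the tips of the shut fingers; the grasp point (between the pads) lies arm.grasp_offset behind it (arm.grasp_offset is the distance from the TCP to the grasp point, in m); z points along the fingers, x is the direction in which the jaws open and shut, and the axes are right-handed (so a half turn about z gives the same grasp; the last joint's range is limited). The gripper opens to 85 mm and grips with 20 to 120 N. Pads are 22 mm wide; open, the fingers measure 114 mm over their backs; the gripper's body (76 mm by 85 mm) begins 54 mm behind the grasp point. The pads swing forward as they close: fully open they stand 13 mm farther back than shut.
Start: joints at [-1.404, 0.263, -0.048, 1.259, 0, 1.415], TCP at [0.166, -0.498, 0.231] pointing down, gripper open.
Joint ranges: [-2.65, 2.65], [-0.89, 1.7], [-1.18, 1.37], [-2.13, 2.11], [-1.35, 1.29], [-3.14, 3.14]. Speed limits (rad/s): [1.89, 1.89, 2.57, 2.79, 3.14, 3.14].

INTERFACE

Orientations are given as a unit quaternion [x, y, z, w].
In Python, from workcell import arm gives the robot as it stands.
- The arm moves only by the shell command python3 -m handwheel 'ROWS' [OPENING] [FORCE]. ROWS is JSON, a list of rows, each an object with "linear": the shift along the tool's x, y, z in units of 40 cm (1.0 is 40 cm), a list of three; "rot": the turn, a rotation vector about the tool's x, y, z in units of 0.1 rad (1.0 is 0.1 rad), a list of three. In form: [{"linear": [x, y, z], "rot": [ax, ay, az]}, ...]. A call has exactly 5 rows; each row shifts and turns the commanded pose from where the row before left it, along the tool's axes as they then stand; what a row does not reach is not made up. A row lasts 1/12 s, in which the tool goes at most 41.7 mm and 7.16 degrees, less where a joint would pass 70% of its speed; a pose out of reach is approached as far as the arm can. A call with a number of a shift or a turn outside -1 to 1 is refused whole. A call with a gripper value outside its range is refused whole. OPENING is the closure, from -1 (fully open) to 1 (shut), set as the call begins (- or left out, the last holds). The fingers move at their own pace and stop on an object; FORCE is the grip in N (left out, the last holds). Time passes only in rows, so rows that do not move let the fingers close, or fill a call up. It gives the time, the measured TCP pose, the force and the opening at its end, in the units of the state.
- arm.get_state(): the state, without advancing time (a new reading comes with each control period).
- arm.camera(name): name is "scene" or "top" or "wrist"; returns a dict with "pixels" (400x640x3 uint8, blue, green, red), "mtx" (3x3 intrinsics, pixels), "extrinsics" (4x4, takes a point from world to camera coordinates). Camera axes: x right, y down, z forward; pixel columns grow to the right and rows downward; lengths in m; the calibration is good to about 2 mm. A picture is of the moment at which its call begins. There is no depth.
- arm.close_job(): hands the job in, once; it reports no verdict.
The state is a dict: "time": time; "q": joint angles; "joint_velocities": joint speeds; "tau": joint torques, N m; "eef_pos": TCP position; "ee_rot": TCP orientation; "ft_force": force on the tool from outside, world axes, zero at the start; "moment": the same for the moment, N m; "finger_gap": finger opening in m.
Only numpy, scipy, OpenCV 4.12 (cv2) and the standard library are available. Lean on these libraries where they do the work, as an engineer would, in place of code of your own. Each camera call takes 0.05 s, during which the arm holds its last target. There are 200 camera calls.

## Working session

There is one attempt and no reset: what is moved stays moved. The work goes in short steps, Python scripts to look and compute and a shell command to move; the robot and the scene stay as the last step left them, time stands still between calls to the robot, and variables do not carry over. Pictures are saved under pics/ and viewed, about 8 in all and at most 12, crops included, and the job is handed in when it is done.

```bash
ls; mkdir -p pics
python3 - <<'E'
from workcell import arm
import cv2,numpy as np,pickle
d={}
for n in("scene","top"):
    c=arm.camera(n);d[n]=c;cv2.imwrite(f"pics/{n}0.png",c["pixels"]);print(n,np.round(c["mtx"],1).tolist(),np.round(c["extrinsics"],3).tolist())
pickle.dump(d,open("c0.pkl","wb"))
print(arm.get_state(),arm.grasp_offset)
E
```

```text
pics
scene [[427.3, 0.0, 318.5], [0.0, 427.3, 192.6], [0.0, 0.0, 1.0]] [[0.662, 0.75, 0.005, -0.325], [0.614, -0.538, -0.578, -0.294], [-0.43, 0.385, -0.816, 1.556], [0.0, 0.0, 0.0, 1.0]]
top [[375.7, 0.0, 318.7], [0.0, 375.7, 204.9], [0.0, 0.0, 1.0]] [[-0.004, -1.0, -0.028, -0.032], [-0.989, 0.008, -0.149, 0.577], [0.15, 0.028, -0.988, 0.893], [0.0, 0.0, 0.0, 1.0]]
{'time': 0.1, 'q': array([-1.40433048e+00,  2.63460894e-01, -4.88625794e-02,  1.25942935e+00,
        1.43988398e-07,  1.41550015e+00]), 'joint_velocities': array([-0.00196267, -0.00048272,  0.00284743,  0.00130774, -0.00269684,
        0.00159612]), 'tau': array([ 3.25885012e-03, -6.38578820e+01,  3.85062432e+01,  1.00216601e-02,
       -1.12921439e-04,  3.05055949e-05]), 'eef_pos': array([ 0.16597938, -0.49780252,  0.23088455]), 'ee_rot': array([ 8.11245448e-01, -5.84705562e-01, -3.40005063e-04, -3.36329622e-04]), 'ft_force': array([-0.14408333,  0.0744542 ,  0.07332544]), 'moment': array([-0.02390803, -0.00477619,  0.07082868]), 'finger_gap': 0.08525507151683} 0.0187
```

View pics/scene0.png

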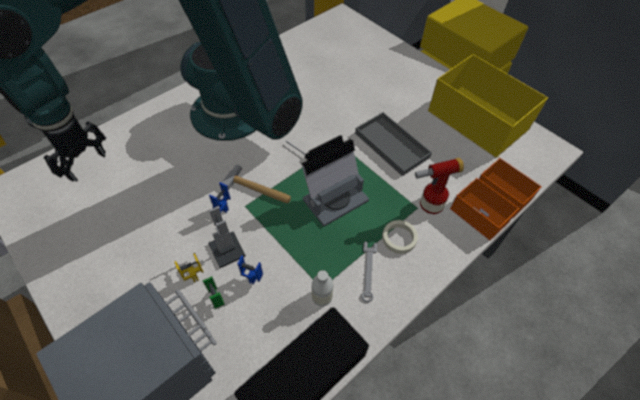

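View pics/top0.png

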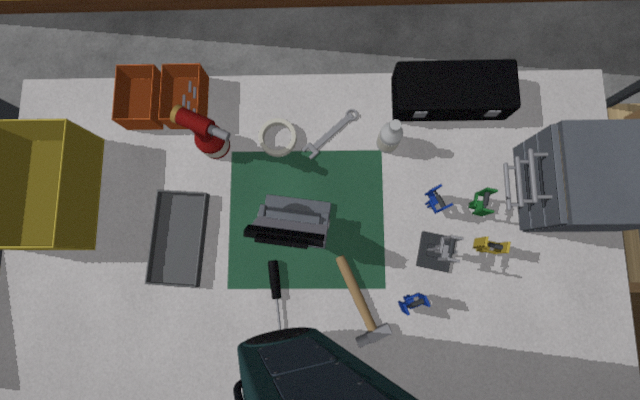

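The scene view shows the vise with black guard at about (330,160), the tray at (393,142) and the stand with the grey clip at (222,240). In the top view these are the guard at (287,235), tray at (179,238) and stand at (437,250). The clip-shaped candidates in the top view are grey on the stand (442,248), blue (437,198), blue (414,302), green (483,201) and yellow (491,245). The grey steel one on the stand fits the description. I'll enlarge to confirm.

```bash
cat > h.py <<'E'
import numpy as np,cv2,pickle
from scipy.spatial.transform import Rotation as R
def ray(c,uv):
    E=c["extrinsics"];r=E[:3,:3].T@np.linalg.inv(c["mtx"])@np.array([*uv,1.]);return -E[:3,:3].T@E[:3,3],r/np.linalg.norm(r)
def onz(c,uv,z):
    o,r=ray(c,uv);return o+r*(z-o[2])/r[2]
def tri(*cu):
    A=0;b=0
    for c,uv in cu:
        o,r=ray(c,uv);P=np.eye(3)-np.outer(r,r);A=A+P;b=b+P@o
    p=np.linalg.solve(A,b);return p,[round(float(np.linalg.norm(proj(c,p)-uv)),1) for c,uv in cu]
def proj(c,p):
    q=c["mtx"]@(c["extrinsics"][:3,:3]@np.asarray(p)+c["extrinsics"][:3,3]);return q[:2]/q[2]
def crop(c,x,y,w,h,s):
    im=cv2.resize(c["pixels"][y:y+h,x:x+w],None,fx=s,fy=s,interpolation=cv2.INTER_CUBIC)
    im=cv2.convertScaleAbs(im,alpha=1.5,beta=15)
    for k in range(0,w,10): cv2.putText(im,str(x+k),(k*s,8),0,.28,(0,255,255),1);cv2.line(im,(k*s,10),(k*s,14),(0,255,255),1)
    for k in range(0,h,10): cv2.putText(im,str(y+k),(0,k*s+3),0,.28,(0,255,255),1)
    return im
E
python3 - <<'E'
from h import *
d=pickle.load(open("c0.pkl","rb"))
t,s=d["top"],d["scene"]
a=np.hstack([crop(t,238,185,100,75,4),crop(t,405,215,100,75,4)])
b=np.hstack([crop(s,290,130,100,75,4),crop(s,180,200,100,75,4)])
cv2.imwrite("pics/cr0.png",np.vstack([a,b]))
E
```

```text
(no output)
```

View pics/cr0.png

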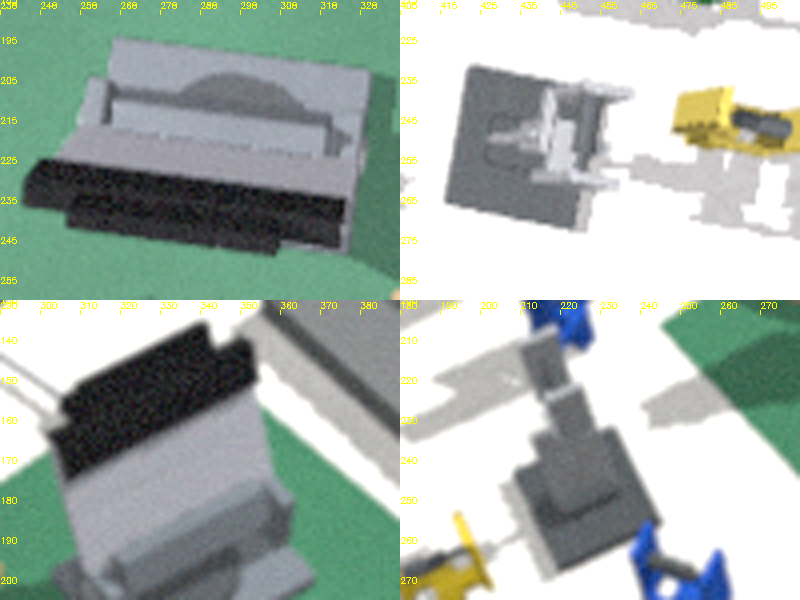

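The crops confirm the steel-grey clip on its stand at top px (442,248), apart from the yellow one at (483,245). The guard sits on the panel edge, spanning top px (243..326, 225..248). Next I'll get coarse positions, then look from close by with the wrist camera.

Run:
```python
from h import *
from workcell import arm
d=pickle.load(open("c0.pkl","rb"))
t,s=d["top"],d["scene"]
np.set_printoptions(precision=4,suppress=True)
for n,a,b in [("leg+y",(249.2,224.5),(354.5,150)),("leg-y",(324.2,234.5),(306.7,175)),("rib+y",(254.2,242),(341.7,135.5)),("rib-y",(306.7,248.2),(305.5,152.5))]:
    print(n,*tri((t,a),(s,b)))
# stand foot: dark quad
im=t["pixels"]
print("footcorners",[onz(t,p,.012) for p in[(423,231.3),(457.5,238),(451,272.5),(416.8,265.7)]])
# tray: top corners by mask
g=im[180:295,140:220].astype(int); m=((g.max(2)<135)).astype(np.uint8)
n,l,st,_=cv2.connectedComponentsWithStats(m);k=1+st[1:,4].argmax()
c=cv2.findContours((l==k).astype(np.uint8),0,1)[0][0]
r=cv2.minAreaRect(c);bx=cv2.boxPoints(r)+[140,180];print(bx,[onz(t,p,.03) for p in bx],st[k])
w=arm.camera("wrist");E=w["extrinsics"]
st=arm.get_state();Rt=R.from_quat(st["ee_rot"]).as_matrix()
print("cam in tool",Rt.T@(-E[:3,:3].T@E[:3,3]-st["eef_pos"]),"\n",Rt.T@E[:3,:3].T,w["mtx"])
print("tool",Rt)
```

```text
leg+y [0.5188 0.1149 0.1506] [0.1, 0.1]
leg-y [ 0.4959 -0.0498  0.1491] [0.0, 0.0]
rib+y [0.479  0.0958 0.1934] [0.9, 0.6]
rib-y [ 0.4621 -0.0182  0.1929] [2.3, 1.7]
footcorners [array([ 0.5123, -0.2978,  0.012 ]), array([ 0.4949, -0.3832,  0.012 ]), array([ 0.4095, -0.3622,  0.012 ]), array([ 0.4265, -0.2786,  0.012 ])]
[[140. 180.]
 [219. 180.]
 [219. 288.]
 [140. 288.]] [array([0.6482, 0.4278, 0.03  ]), array([0.6461, 0.2216, 0.03  ]), array([0.3742, 0.2118, 0.03  ]), array([0.3745, 0.4091, 0.03  ])] [   0    0   80  109 7475]
cam in tool [-0.0009 -0.0755 -0.1423] 
 [[ 1.     -0.0001  0.0009]
 [-0.0001  0.9566  0.2914]
 [-0.0009 -0.2914  0.9566]] [[349.3346   0.     320.3798]
 [  0.     349.3346 196.8619]
 [  0.       0.       1.    ]]
tool [[ 0.3162 -0.9487 -0.0001]
 [-0.9487 -0.3162  0.0007]
 [-0.0007 -0.0001 -1.    ]]
```

```bash
cat >> h.py <<'E'
np.set_printoptions(precision=4,suppress=True)
def frame(pos,x,z):  # tool pose from position, x dir, z dir
    z=np.array(z,float)/np.linalg.norm(z);x=np.array(x,float);x=x-z*(x@z);x/=np.linalg.norm(x)
    return np.array(pos,float),np.column_stack([x,np.cross(z,x),z])
def plan(p0,R0,p1,R1,N):
    "constant tool-axis row (units of the moves) that takes pose 0 to pose 1 in N rows"
    w=R.from_matrix(R0.T@R1).as_rotvec()/N;S=R.from_rotvec(w).as_matrix()
    A=sum(np.linalg.matrix_power(S,k) for k in range(N))
    t=np.linalg.solve(A,R0.T@(p1-p0))
    print("N",N,"linear",(t/.4).round(4).tolist(),"rot",(w/.1).round(3).tolist(),"| mm",round(1e3*np.linalg.norm(t),1),"deg",round(np.degrees(np.linalg.norm(w)),2))
    p,Q=p0,R0;W=[]
    for k in range(N):
        p=p+Q@t;Q=Q@S;W.append(p)
    print("via",W[N//4],W[N//2],W[3*N//4],"end",p)
def now():
    from workcell import arm
    s=arm.get_state();return s["eef_pos"],R.from_quat(s["ee_rot"]).as_matrix()
yaw=np.radians(-7.9);a=np.radians(24)
u=np.array([np.cos(yaw),np.sin(yaw),0]);k=np.array([0,0,1.])
EN=np.cos(a)*u+np.sin(a)*k; EZ=-np.sin(a)*u+np.cos(a)*k; EY=np.cross(EZ,EN)
EDGE=np.array([.4876,.0354,.1739])
E
python3 - <<'E'
from h import *
p,Q=frame(EDGE+.095*EZ,EN,-EZ)
plan(*now(),p,Q,20)
E
```

```text
N 20 linear [-0.0184, -0.078, -0.0043] rot [0.116, 0.188, -0.547] | mm 32.1 deg 3.38
via [ 0.3131 -0.3755  0.2438] [ 0.3989 -0.2408  0.2551] [ 0.4443 -0.0874  0.2617] end [0.4493 0.0407 0.2607]
```

```bash
r='{"linear":[-0.0184,-0.078,-0.0043],"rot":[0.116,0.188,-0.547]}'; :
python3 -m handwheel '[{"linear":[-0.0184,-0.078,-0.0043],"rot":[0.116,0.188,-0.547]},{"linear":[-0.0184,-0.078,-0.0043],"rot":[0.116,0.188,-0.547]},{"linear":[-0.0184,-0.078,-0.0043],"rot":[0.116,0.188,-0.547]},{"linear":[-0.0184,-0.078,-0.0043],"rot":[0.116,0.188,-0.547]},{"linear":[-0.0184,-0.078,-0.0043],"rot":[0.116,0.188,-0.547]}]' -1
python3 -m handwheel '[{"linear":[-0.0184,-0.078,-0.0043],"rot":[0.116,0.188,-0.547]},{"linear":[-0.0184,-0.078,-0.0043],"rot":[0.116,0.188,-0.547]},{"linear":[-0.0184,-0.078,-0.0043],"rot":[0.116,0.188,-0.547]},{"linear":[-0.0184,-0.078,-0.0043],"rot":[0.116,0.188,-0.547]},{"linear":[-0.0184,-0.078,-0.0043],"rot":[0.116,0.188,-0.547]}]'
python3 - <<'E'
from h import *
from workcell import arm
import pickle
c=arm.camera("wrist");cv2.imwrite("pics/w_mid.png",c["pixels"]);pickle.dump(c,open("cmid.pkl","wb"))
p,Q=frame(EDGE+.095*EZ,EN,-EZ)
plan(*now(),p,Q,10)
E
```

```text
time: 0.57
eef_pos: [0.2927, -0.3984, 0.2414]
ee_rot: [0.883, -0.467, 0.055, 0.004]
ft_force: [0.2, -0.8, 0.1]
finger_gap: 0.0853
time: 0.98
eef_pos: [0.3856, -0.2686, 0.253]
ee_rot: [0.934, -0.339, 0.109, 0.008]
ft_force: [0.7, -1.0, 0.4]
finger_gap: 0.0855
N 10 linear [-0.018, -0.0767, -0.0041] rot [0.113, 0.184, -0.539] | mm 31.6 deg 3.33
via [ 0.4228 -0.1773  0.2588] [ 0.4443 -0.0852  0.2618] [ 0.4502 -0.0224  0.2621] end [0.4493 0.0407 0.2607]
```

```bash
python3 -m handwheel '[{"linear":[-0.0184,-0.078,-0.0043],"rot":[0.116,0.188,-0.547]},{"linear":[-0.0184,-0.078,-0.0043],"rot":[0.116,0.188,-0.547]},{"linear":[-0.0184,-0.078,-0.0043],"rot":[0.116,0.188,-0.547]},{"linear":[-0.0184,-0.078,-0.0043],"rot":[0.116,0.188,-0.547]},{"linear":[-0.0184,-0.078,-0.0043],"rot":[0.116,0.188,-0.547]}]'
python3 -m handwheel '[{"linear":[-0.0184,-0.078,-0.0043],"rot":[0.116,0.188,-0.547]},{"linear":[-0.0184,-0.078,-0.0043],"rot":[0.116,0.188,-0.547]},{"linear":[-0.0184,-0.078,-0.0043],"rot":[0.116,0.188,-0.547]},{"linear":[-0.0184,-0.078,-0.0043],"rot":[0.116,0.188,-0.547]},{"linear":[-0.0184,-0.078,-0.0043],"rot":[0.116,0.188,-0.547]}]'
python3 -m handwheel '[{"linear":[0,0,0],"rot":[0,0,0]},{"linear":[0,0,0],"rot":[0,0,0]},{"linear":[0,0,0],"rot":[0,0,0]},{"linear":[0,0,0],"rot":[0,0,0]},{"linear":[0,0,0],"rot":[0,0,0]}]'
python3 - <<'E'
from h import *
from workcell import arm
c=arm.camera("wrist");pickle.dump([c,now()],open("cg.pkl","wb"))
m=pickle.load(open("cmid.pkl","rb"))
print(now(),arm.get_state()["ft_force"])
im=cv2.convertScaleAbs(c["pixels"],alpha=2,beta=10)
for n,z in[("web+y",6),("web-y",6)]: pass
for yy in(-.085,.085):
  for xx in(-.0085,.0085):
    cv2.circle(im,tuple(int(v) for v in proj(c,EDGE+EN*xx+EY*yy+EZ*.006)),3,(0,0,255),1)
for yy in(-.055,.055):
  for xx in(-.006,.006):
    cv2.circle(im,tuple(int(v) for v in proj(c,EDGE+EN*xx+EY*yy+EZ*.034)),3,(0,255,0),1)
cv2.imwrite("pics/wg.png",im)
cv2.imwrite("pics/wm.png",cv2.convertScaleAbs(m["pixels"],alpha=1.3,beta=10))
E
```

```text
time: 1.45
eef_pos: [0.439, -0.1181, 0.2608]
ee_rot: [0.965, -0.205, 0.16, 0.011]
ft_force: [0.9, -0.7, -0.2]
finger_gap: 0.085
time: 1.87
eef_pos: [0.4494, 0.0416, 0.2603]
ee_rot: [0.976, -0.066, 0.208, 0.015]
ft_force: [0.8, -0.3, 0.3]
finger_gap: 0.0853
time: 2.28
eef_pos: [0.4498, 0.0391, 0.2602]
ee_rot: [0.976, -0.069, 0.208, 0.015]
ft_force: [-0.3, -0.6, 0.2]
finger_gap: 0.0854
(array([0.4499, 0.0391, 0.2602]), array([[ 0.9044, -0.1399,  0.4031],
       [-0.1273, -0.9902, -0.058 ],
       [ 0.4073,  0.0011, -0.9133]])) [-0.1562  0.2155 -0.5142]
```

View pics/wg.png

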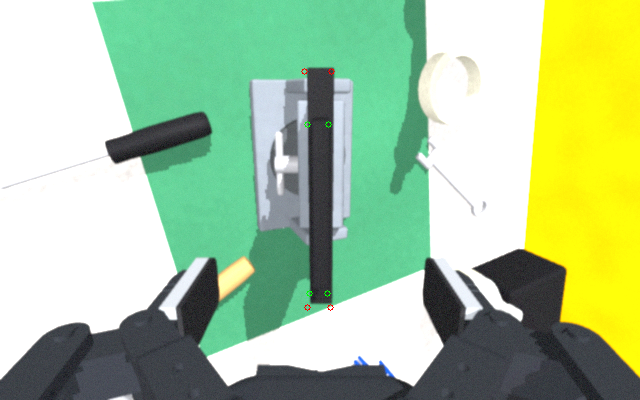

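View pics/wm.png

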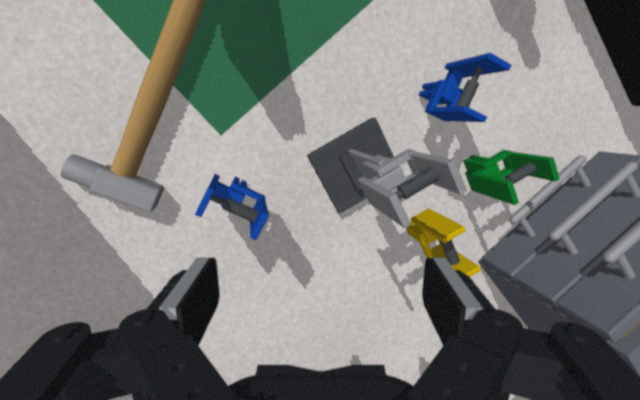

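The wrist view shows the guard web from row 68 to 303, centred at col 321, between fingers at 217 and 425, so the gripper is centred and parallel to it. The guard lies about 3.5 mm toward +y of the TCP. The mid-way picture confirms the steel clip on the stand at about (405,180), with its plates up towards the lower right. I'll go down and grip the rib.

```bash
python3 -m handwheel '[{"linear":[0,-0.0018,0.041],"rot":[0,0,0]},{"linear":[0,-0.0018,0.041],"rot":[0,0,0]},{"linear":[0,-0.0018,0.041],"rot":[0,0,0]},{"linear":[0,-0.0018,0.041],"rot":[0,0,0]},{"linear":[0,-0.0018,0.041],"rot":[0,0,0]}]' -1
python3 -m handwheel '[{"linear":[0,0,0],"rot":[0,0,0]},{"linear":[0,0,0],"rot":[0,0,0]},{"linear":[0,0,0],"rot":[0,0,0]},{"linear":[0,0,0],"rot":[0,0,0]},{"linear":[0,0,0],"rot":[0,0,0]}]' 0.6 25
python3 -m handwheel '[{"linear":[0,0,0],"rot":[0,0,0]},{"linear":[0,0,0],"rot":[0,0,0]},{"linear":[0,0,0],"rot":[0,0,0]},{"linear":[0,0,0],"rot":[0,0,0]},{"linear":[0,0,0],"rot":[0,0,0]}]' 1 25
python3 -m handwheel '[{"linear":[0,0,0],"rot":[0,0,0]},{"linear":[0,0,0],"rot":[0,0,0]},{"linear":[0,0,0],"rot":[0,0,0]},{"linear":[0,0,0],"rot":[0,0,0]},{"linear":[0,0,0],"rot":[0,0,0]}]'
python3 -c "
from h import *
p,Q=now();d=p-EDGE;print(d@EN,d@EY,d@EZ)"
```

```text
time: 2.75
eef_pos: [0.4836, 0.0381, 0.1847]
ee_rot: [0.976, -0.068, 0.208, 0.015]
ft_force: [-0.7, 0.5, 0.7]
finger_gap: 0.0856
time: 3.17
eef_pos: [0.4834, 0.0389, 0.1863]
ee_rot: [0.976, -0.068, 0.208, 0.015]
ft_force: [-0.0, 0.2, 0.8]
finger_gap: 0.0248
time: 3.58
eef_pos: [0.4833, 0.039, 0.1861]
ee_rot: [0.976, -0.067, 0.208, 0.015]
ft_force: [-4.9, -0.7, 6.2]
finger_gap: 0.0114
time: 4.0
eef_pos: [0.4833, 0.039, 0.1861]
ee_rot: [0.976, -0.067, 0.208, 0.015]
ft_force: [-4.8, -0.7, 5.8]
finger_gap: 0.0112
0.0006088554425215095 0.002988355399886908 0.01307407411072354
```

```bash
python3 -m handwheel '[{"linear":[0,0,-0.015],"rot":[0,0,0]},{"linear":[0,0,-0.025],"rot":[0,0,0]},{"linear":[0,0,-0.03],"rot":[0,0,0]},{"linear":[0,0,-0.04],"rot":[0,0,0]},{"linear":[0,0,-0.04],"rot":[0,0,0]}]'
python3 -m handwheel '[{"linear":[0,0,-0.03],"rot":[0,0,0]},{"linear":[0,0,-0.03],"rot":[0,0,0]},{"linear":[0,0,-0.03],"rot":[0,0,0]},{"linear":[0,0,0],"rot":[0,0,0]},{"linear":[0,0,0],"rot":[0,0,0]}]'
python3 - <<'E'
from h import *
from workcell import arm
t=arm.camera("top");s=arm.camera("scene");w=arm.camera("wrist");pickle.dump([t,s,w,now()],open("c2.pkl","wb"))
a=np.hstack([crop(t,140,180,100,115,4),cv2.resize(crop(s,270,90,180,115,4),(400,256)) if 0 else crop(s,350,105,100,115,4)])
b=np.hstack([cv2.resize(cv2.convertScaleAbs(w["pixels"],alpha=1.6),(224,140)),crop(s,270,100,96,35,6)[:140,:576]])
cv2.imwrite("pics/c2.png",np.vstack([a,b]))
E
```

```text
time: 4.42
eef_pos: [0.4582, 0.0426, 0.2409]
ee_rot: [0.976, -0.067, 0.208, 0.015]
ft_force: [0.2, -0.3, -0.3]
finger_gap: 0.0115
time: 4.83
eef_pos: [0.4445, 0.0446, 0.2735]
ee_rot: [0.976, -0.067, 0.208, 0.015]
ft_force: [-0.7, 0.7, -1.1]
finger_gap: 0.0118
```

View pics/c2.png

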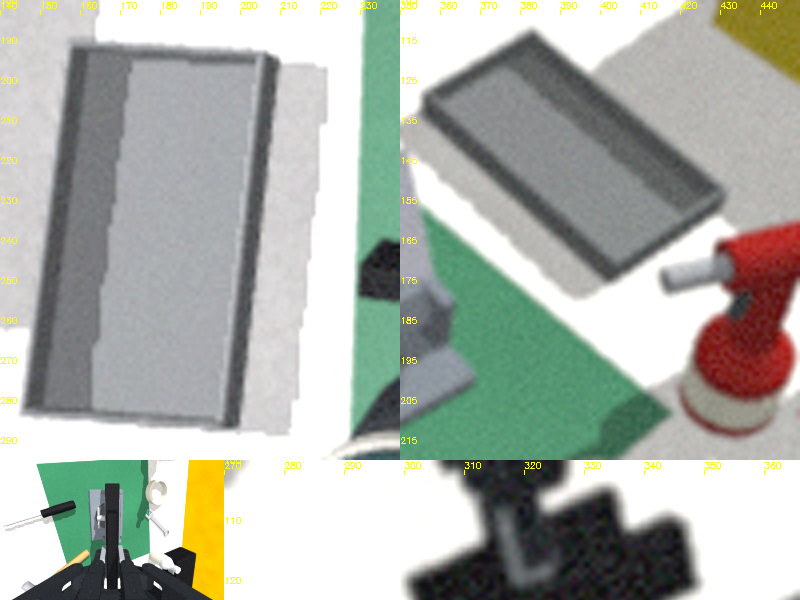

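Run:
```python
from h import *
t,s,w,pz=pickle.load(open("c2.pkl","rb"))
C=[onz(t,p,.03) for p in[(157.5,191.2),(206,193),(196.3,285.5),(146.2,283)]]
print(C);P=np.array(C);c=P.mean(0);xd=(P[0]+P[1]-P[2]-P[3])/2;print("c",c,"len",np.linalg.norm(xd),np.linalg.norm((P[0]+P[3]-P[1]-P[2])/2),"yaw",np.degrees(np.arctan2(xd[1],xd[0])))
# scene check
S=[onz(s,p,.03) for p in[(355.5,129),(382.5,112.5),(431,152),(402,174)]];print(S,np.mean(S,0))
```

```text
[array([0.6183, 0.3801, 0.03  ]), array([0.6124, 0.2539, 0.03  ]), array([0.3803, 0.2685, 0.03  ]), array([0.3867, 0.3943, 0.03  ])]
c [0.4994 0.3242 0.03  ] len 0.23229437040719844 0.12612972620032825 yaw -3.5535613414919536
[array([0.3836, 0.2639, 0.03  ]), array([0.3892, 0.392 , 0.03  ]), array([0.622 , 0.3788, 0.03  ]), array([0.6209, 0.2383, 0.03  ])] [0.5039 0.3183 0.03  ]
```

Run:
```python
from h import *
from workcell import arm
print(arm.get_state()["q"])
ty=np.radians(-3.6)
p,Q=frame([.502,.321,.25],[-np.sin(ty),np.cos(ty),0],[0,0,-1])
plan(*now(),p,Q,20)
p,Q=frame([.502,.321,.25],[np.sin(ty),-np.cos(ty),0],[0,0,-1])
plan(*now(),p,Q,20)
```

```text
[-0.0623 -0.1685 -0.5     0.8217 -0.0319  1.6397]
N 20 linear [0.0289, -0.0264, 0.0077] rot [0.172, -0.159, -0.81] | mm 16.0 deg 4.83
via [0.5107 0.112  0.278 ] [0.5364 0.1869 0.2732] [0.5299 0.2651 0.2618] end [0.502 0.321 0.25 ]
N 20 linear [-0.0238, -0.0307, -0.0007] rot [-0.156, -0.169, 0.736] | mm 15.5 deg 4.42
via [0.417  0.1313 0.2555] [0.4241 0.208  0.2497] [0.4581 0.2773 0.2489] end [0.502 0.321 0.25 ]
```

```bash
python3 -m handwheel '[{"linear":[0.0289,-0.0264,0.0077],"rot":[0.172,-0.159,-0.81]},{"linear":[0.0289,-0.0264,0.0077],"rot":[0.172,-0.159,-0.81]},{"linear":[0.0289,-0.0264,0.0077],"rot":[0.172,-0.159,-0.81]},{"linear":[0.0289,-0.0264,0.0077],"rot":[0.172,-0.159,-0.81]},{"linear":[0.0289,-0.0264,0.0077],"rot":[0.172,-0.159,-0.81]}]'
python3 -m handwheel '[{"linear":[0.0289,-0.0264,0.0077],"rot":[0.172,-0.159,-0.81]},{"linear":[0.0289,-0.0264,0.0077],"rot":[0.172,-0.159,-0.81]},{"linear":[0.0289,-0.0264,0.0077],"rot":[0.172,-0.159,-0.81]},{"linear":[0.0289,-0.0264,0.0077],"rot":[0.172,-0.159,-0.81]},{"linear":[0.0289,-0.0264,0.0077],"rot":[0.172,-0.159,-0.81]}]'
python3 -m handwheel '[{"linear":[0.0289,-0.0264,0.0077],"rot":[0.172,-0.159,-0.81]},{"linear":[0.0289,-0.0264,0.0077],"rot":[0.172,-0.159,-0.81]},{"linear":[0.0289,-0.0264,0.0077],"rot":[0.172,-0.159,-0.81]},{"linear":[0.0289,-0.0264,0.0077],"rot":[0.172,-0.159,-0.81]},{"linear":[0.0289,-0.0264,0.0077],"rot":[0.172,-0.159,-0.81]}]'
python3 -m handwheel '[{"linear":[0.0289,-0.0264,0.0077],"rot":[0.172,-0.159,-0.81]},{"linear":[0.0289,-0.0264,0.0077],"rot":[0.172,-0.159,-0.81]},{"linear":[0.0289,-0.0264,0.0077],"rot":[0.172,-0.159,-0.81]},{"linear":[0.0289,-0.0264,0.0077],"rot":[0.172,-0.159,-0.81]},{"linear":[0.0289,-0.0264,0.0077],"rot":[0.172,-0.159,-0.81]}]'
python3 - <<'E'
from h import *
from workcell import arm
w=arm.camera("wrist");cv2.imwrite("pics/w3.png",cv2.convertScaleAbs(w["pixels"],alpha=1.5,beta=10))
ty=np.radians(-3.6)
p,Q=frame([.502,.321,.062],[-np.sin(ty),np.cos(ty),0],[0,0,-1])
print(now()[1]);plan(*now(),p,Q,10)
E
```

```text
time: 5.4
eef_pos: [0.5026, 0.099, 0.2779]
ee_rot: [0.976, 0.14, 0.164, 0.012]
ft_force: [-0.1, -0.8, -0.4]
finger_gap: 0.0114
time: 5.82
eef_pos: [0.5342, 0.1717, 0.2745]
ee_rot: [0.934, 0.34, 0.113, 0.008]
ft_force: [0.2, -0.1, -0.3]
finger_gap: 0.0114
time: 6.23
eef_pos: [0.534, 0.2503, 0.2639]
ee_rot: [0.849, 0.525, 0.057, 0.005]
ft_force: [0.2, 0.1, -0.4]
finger_gap: 0.0114
time: 6.65
eef_pos: [0.5019, 0.3214, 0.2492]
ee_rot: [0.728, 0.686, -0.001, 0.001]
ft_force: [0.8, 0.4, -1.3]
finger_gap: 0.0111
[[ 0.051   0.9987 -0.0034]
 [ 0.9987 -0.051  -0.0028]
 [-0.003  -0.0032 -1.    ]]
N 10 linear [-0.0004, 0.0005, 0.0466] rot [-0.003, 0.003, 0.012] | mm 18.6 deg 0.07
via [0.5008 0.3225 0.1924] [0.5013 0.3218 0.1365] [0.5016 0.3214 0.0993] end [0.502 0.321 0.062]
```

View pics/w3.png

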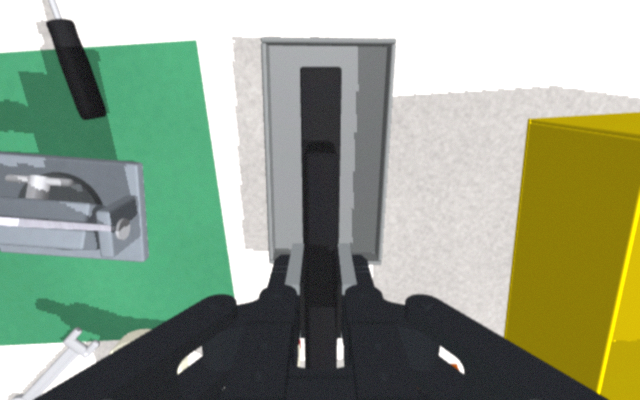

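The wrist view shows the guard held straight (cols 301..341), lined up with the tray (cols 263..393, rows 40..262). Next I lower it.

```bash
python3 -m handwheel '[{"linear":[0,0,0.047],"rot":[0,0,0.01]},{"linear":[0,0,0.047],"rot":[0,0,0.01]},{"linear":[0,0,0.047],"rot":[0,0,0.01]},{"linear":[0,0,0.047],"rot":[0,0,0.01]},{"linear":[0,0,0.047],"rot":[0,0,0.01]}]'
python3 -m handwheel '[{"linear":[0,0,0.047],"rot":[0,0,0.01]},{"linear":[0,0,0.047],"rot":[0,0,0.01]},{"linear":[0,0,0.047],"rot":[0,0,0.01]},{"linear":[0,0,0.047],"rot":[0,0,0.01]},{"linear":[0,0,0.035],"rot":[0,0,0.01]}]'
python3 -m handwheel '[{"linear":[0,0,0.005],"rot":[0,0,0]},{"linear":[0,0,0.005],"rot":[0,0,0]},{"linear":[0,0,0.005],"rot":[0,0,0]},{"linear":[0,0,0.0],"rot":[0,0,0]},{"linear":[0,0,0],"rot":[0,0,0]}]'
```

```text
time: 7.12
eef_pos: [0.5021, 0.3204, 0.1548]
ee_rot: [0.731, 0.683, 0.0, 0.001]
ft_force: [-0.4, 0.2, -0.3]
finger_gap: 0.0109
time: 7.53
eef_pos: [0.5018, 0.32, 0.065]
ee_rot: [0.733, 0.681, -0.001, 0.001]
ft_force: [0.5, -0.4, -1.5]
finger_gap: 0.0113
time: 7.95
eef_pos: [0.5027, 0.3207, 0.0619]
ee_rot: [0.732, 0.681, 0.001, 0.001]
ft_force: [0.3, -0.1, -0.2]
finger_gap: 0.0112
```

```bash
python3 -m handwheel '[{"linear":[0,0,0.009],"rot":[0,0,0]},{"linear":[0,0,0.009],"rot":[0,0,0]},{"linear":[0,0,0.008],"rot":[0,0,0]},{"linear":[0,0,0.0],"rot":[0,0,0]},{"linear":[0,0,0],"rot":[0,0,0]}]'
python3 -m handwheel '[{"linear":[0,0,0.0015],"rot":[0,0,0]},{"linear":[0,0,0.0015],"rot":[0,0,0]},{"linear":[0,0,0.0015],"rot":[0,0,0]},{"linear":[0,0,0.0],"rot":[0,0,0]},{"linear":[0,0,0],"rot":[0,0,0]}]'
```

```text
time: 8.37
eef_pos: [0.5022, 0.3205, 0.0506]
ee_rot: [0.732, 0.681, 0.0, 0.001]
ft_force: [0.8, 0.6, -1.4]
finger_gap: 0.0114
time: 8.78
eef_pos: [0.5024, 0.3206, 0.049]
ee_rot: [0.732, 0.681, 0.0, 0.001]
ft_force: [0.2, -0.4, -1.1]
finger_gap: 0.0116
```

```bash
python3 -m handwheel '[{"linear":[0,0,0.0015],"rot":[0,0,0]},{"linear":[0,0,0.0015],"rot":[0,0,0]},{"linear":[0,0,0],"rot":[0,0,0]},{"linear":[0,0,0.0],"rot":[0,0,0]},{"linear":[0,0,0],"rot":[0,0,0]}]'
```

```text
time: 9.2
eef_pos: [0.5024, 0.3206, 0.0486]
ee_rot: [0.732, 0.681, 0.001, 0.001]
ft_force: [-2.9, -2.1, 10.7]
finger_gap: 0.0114
```

```bash
python3 -m handwheel '[{"linear":[0,0,0],"rot":[0,0,0]},{"linear":[0,0,0],"rot":[0,0,0]},{"linear":[0,0,0],"rot":[0,0,0]},{"linear":[0,0,0],"rot":[0,0,0]},{"linear":[0,0,0],"rot":[0,0,0]}]' 0
python3 -m handwheel '[{"linear":[0,0,-0.02],"rot":[0,0,0]},{"linear":[0,0,-0.04],"rot":[0,0,0]},{"linear":[0,0,-0.08],"rot":[0,0,0]},{"linear":[0,0,-0.1],"rot":[0,0,0]},{"linear":[0,0,-0.1],"rot":[0,0,0]}]'
python3 -m handwheel '[{"linear":[0,0,-0.1],"rot":[0,0,0]},{"linear":[0,0,-0.05],"rot":[0,0,0]},{"linear":[0,0,0],"rot":[0,0,0]},{"linear":[0,0,0],"rot":[0,0,0]},{"linear":[0,0,0],"rot":[0,0,0]}]' -1
python3 - <<'E'
from h import *
from workcell import arm
w=arm.camera("wrist");t=arm.camera("top");s=arm.camera("scene");pickle.dump([t,s,w,now()],open("c3.pkl","wb"))
a=np.hstack([crop(t,140,185,60,100,5),cv2.resize(cv2.convertScaleAbs(w["pixels"],alpha=1.5,beta=10),(500,500*400//640)) if 0 else cv2.copyMakeBorder(cv2.resize(cv2.convertScaleAbs(w["pixels"],alpha=1.5,beta=10),(500,312)),0,188,0,0,0)])
cv2.imwrite("pics/c3.png",a)
# stand position from mid view: helper numbers
m=pickle.load(open("cmid.pkl","rb"));np.set_printoptions(precision=3)
print(m["extrinsics"].tolist())
E
```

```text
time: 9.62
eef_pos: [0.5024, 0.3206, 0.0477]
ee_rot: [0.732, 0.681, 0.0, 0.001]
ft_force: [0.1, 0.2, -0.7]
finger_gap: 0.0427
time: 10.03
eef_pos: [0.5015, 0.3204, 0.1858]
ee_rot: [0.732, 0.681, -0.0, 0.001]
ft_force: [1.5, -0.0, 0.4]
finger_gap: 0.0426
time: 10.45
eef_pos: [0.5018, 0.3206, 0.2434]
ee_rot: [0.732, 0.681, 0.0, 0.001]
ft_force: [-0.4, -0.1, 0.4]
finger_gap: 0.0853
[[0.7457947417820492, -0.6323454509682583, 0.20959349648783476, -0.5104582696507471], [-0.6661586107817181, -0.7101632977917371, 0.22781746147066115, 0.039371896070084476], [0.004786273249392497, -0.30952757730017255, -0.950878420450831, 0.3138204093836518], [0.0, 0.0, 0.0, 1.0]]
```

View pics/c3.png

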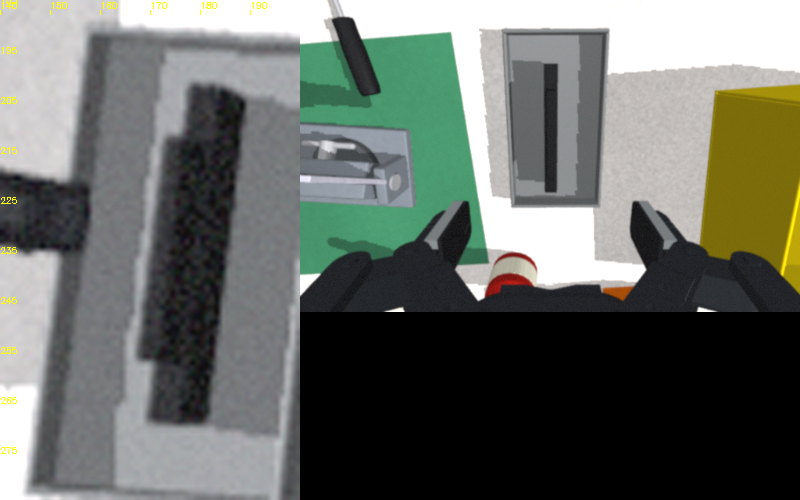

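The guard stands level inside the tray (top crop cols 168..187, rows 197..269). Next is the clip.

Run:
```python
from h import *
from workcell import arm
y=np.radians(-13.2)
p,Q=frame([.461,-.3305,.275],[np.cos(y),np.sin(y),0],[0,0,-1])
plan(*now(),p,Q,20)
```

```text
N 20 linear [-0.0624, 0.0684, -0.004] rot [0.001, 0.001, 0.864] | mm 37.1 deg 4.95
via [0.6152 0.1322 0.2526] [ 0.6275 -0.0512  0.2606] [ 0.5619 -0.223   0.2686] end [ 0.461  -0.3305  0.275 ]
```

```bash
python3 -m handwheel '[{"linear":[-0.0624,0.0684,-0.004],"rot":[0,0,0.864]},{"linear":[-0.0624,0.0684,-0.004],"rot":[0,0,0.864]},{"linear":[-0.0624,0.0684,-0.004],"rot":[0,0,0.864]},{"linear":[-0.0624,0.0684,-0.004],"rot":[0,0,0.864]},{"linear":[-0.0624,0.0684,-0.004],"rot":[0,0,0.864]}]'
python3 -m handwheel '[{"linear":[-0.0624,0.0684,-0.004],"rot":[0,0,0.864]},{"linear":[-0.0624,0.0684,-0.004],"rot":[0,0,0.864]},{"linear":[-0.0624,0.0684,-0.004],"rot":[0,0,0.864]},{"linear":[-0.0624,0.0684,-0.004],"rot":[0,0,0.864]},{"linear":[-0.0624,0.0684,-0.004],"rot":[0,0,0.864]}]'
python3 -m handwheel '[{"linear":[-0.0624,0.0684,-0.004],"rot":[0,0,0.864]},{"linear":[-0.0624,0.0684,-0.004],"rot":[0,0,0.864]},{"linear":[-0.0624,0.0684,-0.004],"rot":[0,0,0.864]},{"linear":[-0.0624,0.0684,-0.004],"rot":[0,0,0.864]},{"linear":[-0.0624,0.0684,-0.004],"rot":[0,0,0.864]}]'
python3 -m handwheel '[{"linear":[-0.0624,0.0684,-0.004],"rot":[0,0,0.864]},{"linear":[-0.0624,0.0684,-0.004],"rot":[0,0,0.864]},{"linear":[-0.0624,0.0684,-0.004],"rot":[0,0,0.864]},{"linear":[-0.0624,0.0684,-0.004],"rot":[0,0,0.864]},{"linear":[-0.0624,0.0684,-0.004],"rot":[0,0,0.864]}]'
python3 -m handwheel '[{"linear":[0,0,0],"rot":[0,0,0]},{"linear":[0,0,0],"rot":[0,0,0]},{"linear":[0,0,0],"rot":[0,0,0]},{"linear":[0,0,0],"rot":[0,0,0]},{"linear":[0,0,0],"rot":[0,0,0]}]'
python3 - <<'E'
from h import *
from workcell import arm
w=arm.camera("wrist");pickle.dump([w,now()],open("c4.pkl","wb"));print(now())
im=cv2.convertScaleAbs(w["pixels"],alpha=1.6,beta=10)
p,Q=now();X,Y,Z=Q.T
p0=np.array([.461,-.3305,0])
y=np.radians(-13.2);ux=np.array([np.cos(y),np.sin(y),0]);uy=np.array([-np.sin(y),np.cos(y),0])
for x in(-.028,.028):
  for yy in(-.013,.013): cv2.circle(im,tuple(int(v) for v in proj(w,p0+ux*x+uy*yy+[0,0,.182])),3,(0,0,255),1)
for x in(-.045,.045):
  for yy in(-.04,.04): cv2.circle(im,tuple(int(v) for v in proj(w,p0+ux*x+uy*yy+[0,0,.012])),3,(0,255,0),1)
cv2.imwrite("pics/w4.png",im)
E
```

```text
time: 11.02
eef_pos: [0.6043, 0.1661, 0.2512]
ee_rot: [0.862, 0.507, -0.0, 0.0]
ft_force: [0.5, 0.4, -0.3]
finger_gap: 0.0853
time: 11.43
eef_pos: [0.6319, -0.0159, 0.2593]
ee_rot: [0.951, 0.31, 0.0, 0.0]
ft_force: [1.6, -1.0, -0.4]
finger_gap: 0.0852
time: 11.85
eef_pos: [0.5806, -0.1925, 0.2673]
ee_rot: [0.995, 0.099, 0.0, 0.0]
ft_force: [0.7, 0.3, 0.1]
finger_gap: 0.0853
time: 12.27
eef_pos: [0.4602, -0.3313, 0.2753]
ee_rot: [0.993, -0.117, 0.0, -0.0]
ft_force: [0.4, -0.9, -0.2]
finger_gap: 0.0853
time: 12.68
eef_pos: [0.4623, -0.3293, 0.2759]
ee_rot: [0.994, -0.114, 0.001, 0.0]
ft_force: [0.3, 0.1, -0.2]
finger_gap: 0.0857
(array([ 0.4623, -0.3294,  0.276 ]), array([[ 0.9742, -0.2258,  0.0014],
       [-0.2258, -0.9742, -0.0004],
       [ 0.0015,  0.0001, -1.    ]]))
```

View pics/w4.png

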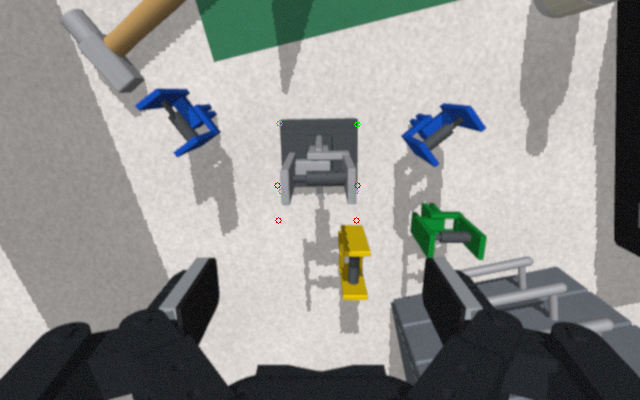

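The clip's plates are at about (287,178) and (351,178), centred at col 319.5, and its foot's far edge is at row 119 against a predicted 123. The plates' near ends are at row 203 against a predicted 220, so I'll zoom in to fix the clip's y and height.

Run:
```python
from h import *
w,pz=pickle.load(open("c4.pkl","rb"));d=pickle.load(open("c0.pkl","rb"))
a=np.hstack([crop(w,270,110,100,100,5)[:500],cv2.copyMakeBorder(crop(d["top"],430,225,37,50,8),0,100,0,4,0)])
cv2.imwrite("pics/c4.png",a)
```

```text
(no output)
```

View pics/c4.png

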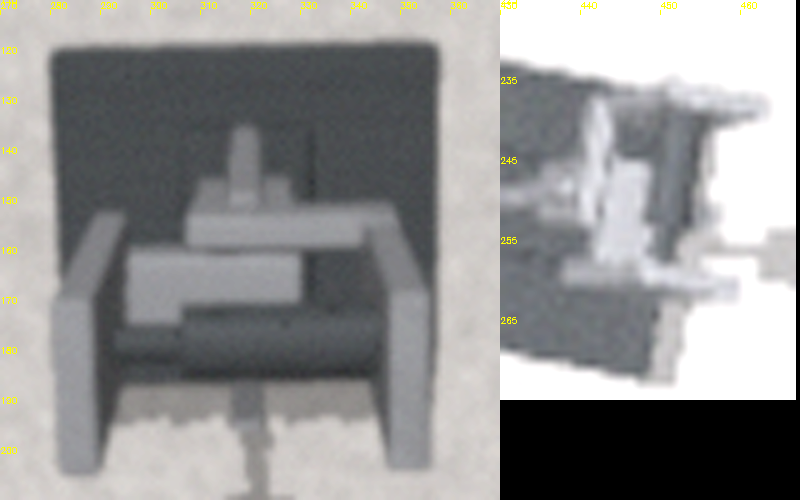

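Run:
```python
from h import *
w,(p,Q)=pickle.load(open("c4.pkl","rb"))
c=onz(w,(318.75,186.5),.182);print("clip",c, "tool offset",Q.T@(c-p))
print("fingers ref",[proj(w,p+Q@np.array([0,0,-.02]))])
y=np.radians(-12.3)
P,QQ=frame([c[0],c[1],.135],[np.cos(y),np.sin(y),0],[0,0,-1])
plan(p,Q,P,QQ,10)
```

```text
clip [ 0.4645 -0.3185  0.182 ] tool offset [-0.0004 -0.0111  0.094 ]
fingers ref [array([318.472 , 288.7422])]
N 10 linear [-0.0001, -0.0028, 0.0352] rot [0.0, -0.001, -0.013] | mm 14.1 deg 0.08
via [ 0.463  -0.3261  0.2337] [ 0.4637 -0.3229  0.1914] [ 0.4641 -0.3207  0.1632] end [ 0.4645 -0.3185  0.135 ]
```

```bash
python3 -m handwheel '[{"linear":[-0.0006,-0.0056,0.035],"rot":[0,0,-0.026]},{"linear":[-0.0006,-0.0056,0.035],"rot":[0,0,-0.026]},{"linear":[-0.0006,-0.0056,0.035],"rot":[0,0,-0.026]},{"linear":[-0.0006,-0.0056,0.035],"rot":[0,0,-0.026]},{"linear":[-0.0006,-0.0056,0.035],"rot":[0,0,-0.026]}]' -1
python3 -m handwheel '[{"linear":[0,0,0.037],"rot":[0,0,0]},{"linear":[0,0,0.035],"rot":[0,0,0]},{"linear":[0,0,0.035],"rot":[0,0,0]},{"linear":[0,0,0.035],"rot":[0,0,0]},{"linear":[0,0,0.035],"rot":[0,0,0]}]'
python3 -m handwheel '[{"linear":[0,0,0],"rot":[0,0,0]},{"linear":[0,0,0],"rot":[0,0,0]},{"linear":[0,0,0],"rot":[0,0,0]},{"linear":[0,0,0],"rot":[0,0,0]},{"linear":[0,0,0],"rot":[0,0,0]}]'
python3 -m handwheel '[{"linear":[0,0,0],"rot":[0,0,0]},{"linear":[0,0,0],"rot":[0,0,0]},{"linear":[0,0,0],"rot":[0,0,0]},{"linear":[0,0,0],"rot":[0,0,0]},{"linear":[0,0,0],"rot":[0,0,0]}]' 0.3 45
python3 -m handwheel '[{"linear":[0,0,0],"rot":[0,0,0]},{"linear":[0,0,0],"rot":[0,0,0]},{"linear":[0,0,0],"rot":[0,0,0]},{"linear":[0,0,0],"rot":[0,0,0]},{"linear":[0,0,0],"rot":[0,0,0]}]' 1 45
```

```text
time: 13.15
eef_pos: [0.4635, -0.3182, 0.2055]
ee_rot: [0.994, -0.107, 0.001, 0.0]
ft_force: [0.6, 0.1, -0.3]
finger_gap: 0.0856
time: 13.57
eef_pos: [0.4636, -0.3184, 0.1347]
ee_rot: [0.994, -0.107, 0.001, 0.0]
ft_force: [0.3, -0.4, 0.0]
finger_gap: 0.0855
time: 13.98
eef_pos: [0.4635, -0.3193, 0.1362]
ee_rot: [0.994, -0.108, 0.001, 0.001]
ft_force: [-0.2, 0.1, 0.7]
finger_gap: 0.0853
time: 14.4
eef_pos: [0.4642, -0.3199, 0.1371]
ee_rot: [0.994, -0.108, 0.002, 0.001]
ft_force: [0.4, -0.4, 16.1]
finger_gap: 0.0428
time: 14.82
eef_pos: [0.4642, -0.3199, 0.1371]
ee_rot: [0.994, -0.108, 0.002, 0.001]
ft_force: [0.9, -0.3, 16.5]
finger_gap: 0.0427
```

```bash
python3 -m handwheel '[{"linear":[0,0,-0.01],"rot":[0,0,0]},{"linear":[0,0,-0.02],"rot":[0,0,0]},{"linear":[0,0,-0.04],"rot":[0,0,0]},{"linear":[0,0,-0.05],"rot":[0,0,0]},{"linear":[0,0,-0.06],"rot":[0,0,0]}]'
python3 -m handwheel '[{"linear":[0,0,-0.08],"rot":[0,0,0]},{"linear":[0,0,-0.08],"rot":[0,0,0]},{"linear":[0,0,-0.06],"rot":[0,0,0]},{"linear":[0,0,0],"rot":[0,0,0]},{"linear":[0,0,0],"rot":[0,0,0]}]'
python3 - <<'E'
from h import *
p,Q=now()
P,QQ=frame(EDGE+.001*EN+.002*EY+.110*EZ,EN,-EZ)
plan(p,Q,P,QQ,20);print(P)
E
```

```text
time: 15.23
eef_pos: [0.4624, -0.3185, 0.2078]
ee_rot: [0.994, -0.108, 0.0, -0.0]
ft_force: [0.0, -0.4, -0.9]
finger_gap: 0.0426
time: 15.65
eef_pos: [0.4631, -0.3192, 0.2963]
ee_rot: [0.994, -0.108, 0.002, 0.001]
ft_force: [-0.4, -0.1, -2.7]
finger_gap: 0.0427
N 20 linear [-0.0108, -0.0442, 0.0007] rot [0.009, 0.208, -0.039] | mm 18.2 deg 1.21
via [ 0.4597 -0.2101  0.2934] [ 0.4552 -0.1194  0.2887] [ 0.4496 -0.0288  0.2819] end [0.4445 0.0434 0.2748]
[0.4445 0.0434 0.2748]
```

```bash
python3 -m handwheel '[{"linear":[-0.0108,-0.0442,0.0007],"rot":[0.009,0.208,-0.039]},{"linear":[-0.0108,-0.0442,0.0007],"rot":[0.009,0.208,-0.039]},{"linear":[-0.0108,-0.0442,0.0007],"rot":[0.009,0.208,-0.039]},{"linear":[-0.0108,-0.0442,0.0007],"rot":[0.009,0.208,-0.039]},{"linear":[-0.0108,-0.0442,0.0007],"rot":[0.009,0.208,-0.039]}]'
python3 -m handwheel '[{"linear":[-0.0108,-0.0442,0.0007],"rot":[0.009,0.208,-0.039]},{"linear":[-0.0108,-0.0442,0.0007],"rot":[0.009,0.208,-0.039]},{"linear":[-0.0108,-0.0442,0.0007],"rot":[0.009,0.208,-0.039]},{"linear":[-0.0108,-0.0442,0.0007],"rot":[0.009,0.208,-0.039]},{"linear":[-0.0108,-0.0442,0.0007],"rot":[0.009,0.208,-0.039]}]'
python3 -m handwheel '[{"linear":[-0.0108,-0.0442,0.0007],"rot":[0.009,0.208,-0.039]},{"linear":[-0.0108,-0.0442,0.0007],"rot":[0.009,0.208,-0.039]},{"linear":[-0.0108,-0.0442,0.0007],"rot":[0.009,0.208,-0.039]},{"linear":[-0.0108,-0.0442,0.0007],"rot":[0.009,0.208,-0.039]},{"linear":[-0.0108,-0.0442,0.0007],"rot":[0.009,0.208,-0.039]}]'
python3 -m handwheel '[{"linear":[-0.0108,-0.0442,0.0007],"rot":[0.009,0.208,-0.039]},{"linear":[-0.0108,-0.0442,0.0007],"rot":[0.009,0.208,-0.039]},{"linear":[-0.0108,-0.0442,0.0007],"rot":[0.009,0.208,-0.039]},{"linear":[-0.0108,-0.0442,0.0007],"rot":[0.009,0.208,-0.039]},{"linear":[-0.0108,-0.0442,0.0007],"rot":[0.009,0.208,-0.039]}]'
python3 -m handwheel '[{"linear":[0,0,0],"rot":[0,0,0]},{"linear":[0,0,0],"rot":[0,0,0]},{"linear":[0,0,0],"rot":[0,0,0]},{"linear":[0,0,0],"rot":[0,0,0]},{"linear":[0,0,0],"rot":[0,0,0]}]'
python3 - <<'E'
from h import *
from workcell import arm
w=arm.camera("wrist");t=arm.camera("top");s=arm.camera("scene");pickle.dump([t,s,w,now()],open("c5.pkl","wb"))
p,Q=now();d=p-EDGE;print(d@EN,d@EY,d@EZ);print(Q)
for c in (w,s,t):
    im=c["pixels"]
def ann(c):
    c=dict(c);im=c["pixels"].copy()
    return c
a=cv2.resize(cv2.convertScaleAbs(w["pixels"],alpha=1.5,beta=10),(512,320))
t3=pickle.load(open("c3.pkl","rb"))
b=crop(s,285,95,96,107,3)[:320,:288]
top=np.hstack([a,b[:320]if b.shape[0]>=320 else cv2.copyMakeBorder(b,0,320-b.shape[0],0,0,0)])
l=crop(t3[0],238,190,100,70,4);r=crop(t3[1],290,130,100,70,4)
bot=np.hstack([l,r]);top=top[:,:800]
cv2.imwrite("pics/c5.png",np.vstack([top,bot]))
E
```

```text
time: 16.07
eef_pos: [0.4594, -0.2268, 0.2916]
ee_rot: [0.994, -0.098, 0.052, 0.003]
ft_force: [-0.2, 0.2, -1.4]
finger_gap: 0.0431
time: 16.48
eef_pos: [0.4551, -0.1359, 0.2874]
ee_rot: [0.991, -0.088, 0.104, 0.007]
ft_force: [0.5, 0.2, -1.4]
finger_gap: 0.0422
time: 16.9
eef_pos: [0.4495, -0.0455, 0.281]
ee_rot: [0.985, -0.078, 0.155, 0.01]
ft_force: [1.1, 1.3, -1.5]
finger_gap: 0.0428
time: 17.32
eef_pos: [0.443, 0.0447, 0.2724]
ee_rot: [0.976, -0.067, 0.206, 0.014]
ft_force: [0.6, -0.3, -1.7]
finger_gap: 0.0426
time: 17.73
eef_pos: [0.4443, 0.0431, 0.2738]
ee_rot: [0.976, -0.068, 0.207, 0.014]
ft_force: [0.9, 0.8, -1.9]
finger_gap: 0.0428
0.0005522421122883879 0.0019325040624012055 0.10932315411386245
[[ 0.9052 -0.1376  0.402 ]
 [-0.1261 -0.9905 -0.055 ]
 [ 0.4058 -0.0009 -0.914 ]]
```

View pics/c5.png

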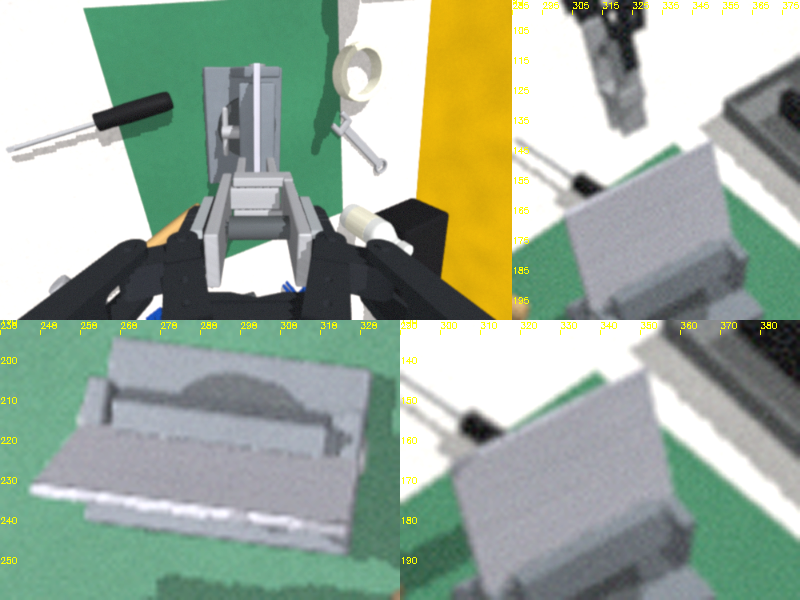

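The wrist view shows the bare panel edge (col ~257) seen edge-on midway between the clip's jaws and plates (205..310, centre 258). I'll check the edge numerically, then insert.

Run:
```python
from h import *
t,s,w,_=pickle.load(open("c3.pkl","rb"))
A,ra=tri((t,(246,232.5)),(s,(351.2,143)));B,rb=tri((t,(325.5,242.3)),(s,(303.7,167)))
M=(A+B)/2;d=M-EDGE;print(A,ra,B,rb,np.linalg.norm(A-B));print(d@EN,d@EY,d@EZ,np.degrees(np.arctan2((A-B)[0],(A-B)[1])))
# wrist: bright edge line in c5
w=pickle.load(open("c5.pkl","rb"))[2];p,Q=pickle.load(open("c5.pkl","rb"))[3]
for yy in(.03,.05,.08): print(yy,proj(w,EDGE+EN*.0006+EY*yy))
g=w["pixels"].min(2)
for r in(90,120,150,180): x=np.where(g[r,305:335]>150)[0]+305;print(r,x.min() if len(x) else 0,x.max() if len(x) else 0)
```

```text
[0.5001 0.1186 0.1629] [0.0, 0.0] [ 0.4796 -0.0503  0.1697] [1.4, 1.1] 0.17032284414047835
-0.000890613025141519 -0.0009239407553080682 -0.007955362124154606 6.9247694309476
0.03 [319.7293 158.1991]
0.05 [319.7085 130.3737]
0.08 [319.6755  86.0979]
90 319 321
120 319 320
150 319 319
180 0 0
```

```bash
python3 -m handwheel '[{"linear":[0,0,0.022],"rot":[0,0,0]},{"linear":[0,0,0.022],"rot":[0,0,0]},{"linear":[0,0,0.022],"rot":[0,0,0]},{"linear":[0,0,0.022],"rot":[0,0,0]},{"linear":[0,0,0.022],"rot":[0,0,0]}]'
python3 -m handwheel '[{"linear":[0,0,0.012],"rot":[0,0,0]},{"linear":[0,0,0.012],"rot":[0,0,0]},{"linear":[0,0,0.012],"rot":[0,0,0]},{"linear":[0,0,0],"rot":[0,0,0]},{"linear":[0,0,0],"rot":[0,0,0]}]'
python3 -c "
from h import *
p,Q=now();d=p-EDGE;print(d@EN,d@EY,d@EZ)"
```

```text
time: 18.3
eef_pos: [0.4621, 0.0414, 0.2326]
ee_rot: [0.976, -0.067, 0.207, 0.014]
ft_force: [0.8, -0.9, -1.0]
finger_gap: 0.0426
time: 18.72
eef_pos: [0.4677, 0.0406, 0.2206]
ee_rot: [0.976, -0.067, 0.207, 0.014]
ft_force: [-0.3, -1.0, -1.7]
finger_gap: 0.0423
0.00032168142550553774 0.0024610464910848687 0.05100048764304277
```

```bash
python3 -m handwheel '[{"linear":[0,0,0.01],"rot":[0,0,0]},{"linear":[0,0,0.01],"rot":[0,0,0]},{"linear":[0,0,0.01],"rot":[0,0,0]},{"linear":[0,0,0.01],"rot":[0,0,0]},{"linear":[0,0,0],"rot":[0,0,0]}]'
python3 -m handwheel '[{"linear":[0,0,0.003],"rot":[0,0,0]},{"linear":[0,0,0.003],"rot":[0,0,0]},{"linear":[0,0,0.003],"rot":[0,0,0]},{"linear":[0,0,0],"rot":[0,0,0]},{"linear":[0,0,0],"rot":[0,0,0]}]'
python3 -c "
from h import *
from workcell import arm
p,Q=now();d=p-EDGE;f=arm.get_state()['ft_force'];print(d@EN,d@EY,d@EZ,f@EN,f@EY,f@EZ)"
```

```text
time: 19.13
eef_pos: [0.474, 0.0397, 0.2052]
ee_rot: [0.976, -0.067, 0.207, 0.014]
ft_force: [-1.2, 0.1, -1.5]
finger_gap: 0.0427
time: 19.55
eef_pos: [0.4756, 0.0396, 0.2028]
ee_rot: [0.976, -0.067, 0.207, 0.014]
ft_force: [-0.4, 0.0, -1.9]
finger_gap: 0.0427
0.00034246151284713435 0.0024673903647616105 0.03146900500877722 -1.1607999604847938 -0.015169240974455865 -1.5180657927534198
```

```bash
python3 -m handwheel '[{"linear":[0,0,0.003],"rot":[0,0,0]},{"linear":[0,0,0.003],"rot":[0,0,0]},{"linear":[0,0,0.003],"rot":[0,0,0]},{"linear":[0,0,0],"rot":[0,0,0]},{"linear":[0,0,0],"rot":[0,0,0]}]'
python3 -m handwheel '[{"linear":[0,0,0.0015],"rot":[0,0,0]},{"linear":[0,0,0.0015],"rot":[0,0,0]},{"linear":[0,0,0],"rot":[0,0,0]},{"linear":[0,0,0],"rot":[0,0,0]},{"linear":[0,0,0],"rot":[0,0,0]}]'
python3 -c "
from h import *
from workcell import arm
p,Q=now();d=p-EDGE;f=arm.get_state()['ft_force'];print(d@EN,d@EY,d@EZ,f@EN,f@EY,f@EZ)"
```

```text
time: 19.97
eef_pos: [0.477, 0.0394, 0.1994]
ee_rot: [0.976, -0.067, 0.207, 0.014]
ft_force: [-0.0, -0.3, -0.6]
finger_gap: 0.0426
time: 20.38
eef_pos: [0.4775, 0.0393, 0.1985]
ee_rot: [0.976, -0.067, 0.207, 0.014]
ft_force: [-2.4, -0.3, 1.5]
finger_gap: 0.0426
0.00037337645624400717 0.0024828224069095408 0.02675453544094092 -1.52161804272289 -0.6251743984207218 2.2659767141110683
```

```bash
python3 -m handwheel '[{"linear":[0,0,0.0015],"rot":[0,0,0]},{"linear":[0,0,0],"rot":[0,0,0]},{"linear":[0,0,0],"rot":[0,0,0]},{"linear":[0,0,0],"rot":[0,0,0]},{"linear":[0,0,0],"rot":[0,0,0]}]'
python3 -c "
from h import *
from workcell import arm
p,Q=now();d=p-EDGE;s=arm.get_state();f=s['ft_force'];print(d@EN,d@EY,d@EZ,f@EN,f@EY,f@EZ,Q.T@s['moment'])"
```

```text
time: 20.8
eef_pos: [0.4776, 0.0393, 0.1984]
ee_rot: [0.976, -0.067, 0.207, 0.014]
ft_force: [-11.8, 1.1, 13.6]
finger_gap: 0.0428
0.0004273845872639605 0.0024946125509512406 0.026643382035286177 -5.297754734416984 -0.49722281887497616 17.237681659240323 [-0.0855 -1.5563  0.0082]
```

```bash
python3 -m handwheel '[{"linear":[0,0,0.001],"rot":[0,0,0]},{"linear":[0,0,0],"rot":[0,0,0]},{"linear":[0,0,0],"rot":[0,0,0]},{"linear":[0,0,0],"rot":[0,0,0]},{"linear":[0,0,0],"rot":[0,0,0]}]' -0.05 45
python3 -c "
from h import *
from workcell import arm
p,Q=now();d=p-EDGE;s=arm.get_state();f=s['ft_force'];print(d@EN,d@EY,d@EZ,f@EN,f@EY,f@EZ,Q.T@s['moment'])"
```

```text
time: 21.22
eef_pos: [0.4779, 0.0393, 0.198]
ee_rot: [0.976, -0.067, 0.207, 0.014]
ft_force: [-9.8, 1.8, 11.1]
finger_gap: 0.0449
0.0005183071759143636 0.0025176457134673583 0.026109882237448732 -4.616168348852488 0.4794812234770633 14.226093001016514 [-0.0863 -1.2571 -0.0216]
```

Force is still about 14 N home with the jaws half released. I'll continue in step.

```bash
python3 -m handwheel '[{"linear":[0,0,0.0015],"rot":[0,0,0]},{"linear":[0,0,0],"rot":[0,0,0]},{"linear":[0,0,0],"rot":[0,0,0]},{"linear":[0,0,0],"rot":[0,0,0]},{"linear":[0,0,0],"rot":[0,0,0]}]' -0.1 45
python3 -m handwheel '[{"linear":[0,0,0.001],"rot":[0,0,0]},{"linear":[0,0,0],"rot":[0,0,0]},{"linear":[0,0,0],"rot":[0,0,0]},{"linear":[0,0,0],"rot":[0,0,0]},{"linear":[0,0,0],"rot":[0,0,0]}]' -0.15 45
python3 -c "
from h import *
from workcell import arm
p,Q=now();d=p-EDGE;s=arm.get_state();f=s['ft_force'];print(d@EN,d@EY,d@EZ,f@EN,f@EY,f@EZ,Q.T@s['moment'])"
```

```text
time: 21.63
eef_pos: [0.4784, 0.0393, 0.1976]
ee_rot: [0.976, -0.067, 0.208, 0.014]
ft_force: [-8.1, 0.8, 11.0]
finger_gap: 0.0472
time: 22.05
eef_pos: [0.4786, 0.0392, 0.1972]
ee_rot: [0.976, -0.067, 0.208, 0.014]
ft_force: [-7.3, 1.0, 9.9]
finger_gap: 0.0494
0.0008519412943106918 0.002543795284887658 0.02509524800058814 -2.68721594362332 -0.04778796986732091 12.04293636284149 [-0.0186 -0.8633  0.    ]
```

```bash
python3 -m handwheel '[{"linear":[0,0,0],"rot":[0,0,0]},{"linear":[0,0,0],"rot":[0,0,0]},{"linear":[0,0,0],"rot":[0,0,0]},{"linear":[0,0,0],"rot":[0,0,0]},{"linear":[0,0,0],"rot":[0,0,0]}]' -0.25 45
python3 -m handwheel '[{"linear":[0,0,0],"rot":[0,0,0]},{"linear":[0,0,0],"rot":[0,0,0]},{"linear":[0,0,0],"rot":[0,0,0]},{"linear":[0,0,0],"rot":[0,0,0]},{"linear":[0,0,0],"rot":[0,0,0]}]' -1
python3 -m handwheel '[{"linear":[0,0,-0.03],"rot":[0,0,0]},{"linear":[0,0,-0.06],"rot":[0,0,0]},{"linear":[0,0,-0.08],"rot":[0,0,0]},{"linear":[0,0,-0.08],"rot":[0,0,0]},{"linear":[0,0,-0.08],"rot":[0,0,0]}]'
python3 -m handwheel '[{"linear":[0,0,-0.05],"rot":[0,0,0]},{"linear":[0,0,0],"rot":[0,0,0]},{"linear":[0,0,0],"rot":[0,0,0]},{"linear":[0,0,0],"rot":[0,0,0]},{"linear":[0,0,0],"rot":[0,0,0]}]'
python3 - <<'E'
from h import *
from workcell import arm
w=arm.camera("wrist");t=arm.camera("top");s=arm.camera("scene");pickle.dump([t,s,w,now()],open("c6.pkl","wb"))
# predicted clip outline on scene: throat at edge, y +2.5mm
im=crop(s,280,85,100,125,4)
def dot(P,col): 
    q=proj(s,P);cv2.circle(im,(int((q[0]-280)*4+2),int((q[1]-85)*4+2)),4,col,1)
E0=EDGE+.0005*EN+.002*EY-.0005*EZ
for y in(-.013,.013):
    for x in(-.025,.025): dot(E0+EN*x+EY*y+EZ*.072,(0,0,255))
    dot(E0+EN*.009+EY*y*14/13-EZ*.032,(0,255,0))
a=np.hstack([cv2.copyMakeBorder(im,0,0,0,0,0),cv2.vconcat([crop(t,240,190,100,65,4),cv2.resize(cv2.convertScaleAbs(w["pixels"],alpha=1.5,beta=10)[0:384],(400,240))])])
cv2.imwrite("pics/c6.png",a);print(a.shape)
# panel moved? compare edge lines before/after in scene/top
c3=pickle.load(open("c3.pkl","rb"))
for n,i,x0,y0,x1,y1 in[("top",0,240,225,270,250),("top",0,305,225,330,250),("scene",1,300,150,318,185),("scene",1,340,138,362,175)]:
    A=cv2.GaussianBlur(c3[i]["pixels"][y0:y1,x0:x1].mean(2),(0,0),1);B=cv2.GaussianBlur((t,s)[i]["pixels"][y0:y1,x0:x1].mean(2),(0,0),1)
    print(n,cv2.phaseCorrelate(A,B),np.abs(A-B).mean())
E
```

```text
time: 22.47
eef_pos: [0.4784, 0.0392, 0.1965]
ee_rot: [0.976, -0.067, 0.207, 0.014]
ft_force: [0.0, 0.5, 0.5]
finger_gap: 0.0535
time: 22.88
eef_pos: [0.4783, 0.0392, 0.1966]
ee_rot: [0.976, -0.067, 0.207, 0.014]
ft_force: [-0.3, 0.2, 0.1]
finger_gap: 0.0855
time: 23.3
eef_pos: [0.4242, 0.0465, 0.3185]
ee_rot: [0.976, -0.067, 0.207, 0.014]
ft_force: [1.0, 0.8, -0.0]
finger_gap: 0.0852
time: 23.72
eef_pos: [0.417, 0.0475, 0.3342]
ee_rot: [0.976, -0.067, 0.206, 0.014]
ft_force: [1.0, 1.2, 0.4]
finger_gap: 0.0853
(500, 800, 3)
top ((0.09756621045561253, 0.5555356123929247), 0.7150549540885244) 5.201435558625351
top ((-0.1317978799871664, 0.5352687908208136), 0.5673579197087952) 5.123092924872638
scene ((0.110653220572825, 0.07925322055443118), 0.9139522297486193) 6.538315513070292
scene ((-0.01761622424815279, 0.010411707641100776), 1.0003961646891146) 1.115921971428999
```

View pics/c6.png

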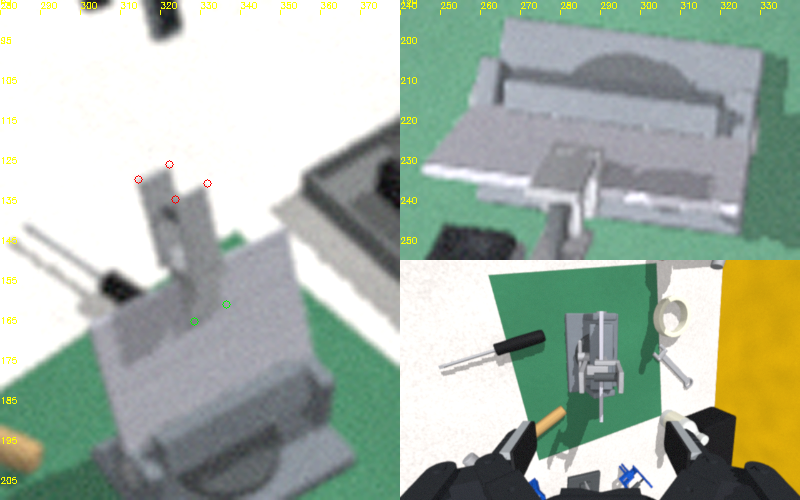

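The clip sits on the bare edge. Its plate tops in the scene crop (320,126 to 330,131) match the positions predicted for fully home within about 1 px. It is square and in line with the lean, and the gripper is clear. I'm handing in.

```bash
python3 -c "
from workcell import arm
print(arm.get_state()['ft_force'],arm.close_job())"
```

```text
the job is handed in; nothing more can be done
[-0.91985697 -0.20700552  0.47258587] None
```

The job is handed in at about 24 s of the 61 s allowed.

**Guard:** I lifted it off along the lean and lowered it into the tray until I felt contact at about 11 N. After release the pictures show it standing level on its legs inside the tray.

**Clip:** I squeezed the steel clip to its stop and carried it over. I pushed it along the panel's plane onto the edge, about 2 mm off the middle, until it pressed home at 17 N. I kept 12–14 N of push on while the jaws closed.

**Last checks:**
- **Fit:** the clip's plate tops are within about 1 px (roughly 2 mm) of where they should be when fully home. It looks square and in line with the lean. I did not measure the throat gap directly.
- **Touching:** the gripper is clear, with a force reading of about 1 N, which is noise.
- **Panel lean, checks disagree:** compared with before the clip, the scene view shows a shift of at most 0.1 px. The top view suggests about 0.5 px (about 1 mm toward the lean), probably from the clip's shadow and the gripper in the frame.
- **Edge height, checks disagree:** one two-view estimate put the edge about 8 mm lower than the guard contact and the first picture did. I treated it as noise, and the clip's contact later agreed with the higher value.

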